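Slide a filter tile along the rail into the reader's corner pocket

TASK

Without grasping or lifting anything, use the fingertips to push the blue filter tile across the reading plate, toward the robot, until it lies flush against the steel rail along the near edge, well short of the pocket. Then, keeping it against the rail, slide it along into the corner pocket at the left end of the rail until it sits fully home against both the rail and the end stop. Leave the orange tile and everything else where they are, and draw the hand clear.

Things in the scene. Friction and masses are not known exactly. Their poses are not given: they have to be found in the camera images.
- reader_plate: Fixed grey reading plate on the worktop, 150 mm (its x) by 330 mm (its y), 8 mm thick, turned up to 0.15 rad. Origin: centre of its underside, at worktop height. Its +x points away from the robot, its +y to the robot's left, where the pocket is. All 'plate frame' values below are in this frame.
- rail_face (a point): Top edge, mid-length, of the working face of the steel rail, which runs straight along the whole near edge of the plate (the robot side) and faces away from the robot. The face is at x = -55 mm in the plate frame; the rail is 10 mm high above the plate's top.
- stop_face (a point): Top edge, middle, of the face of the white end stop at the left end of the plate. The face is at y = +145 mm, spans x = -55 to +15 mm in the plate frame and is 14 mm high above the plate's top.
- lip_mouth (a point): Top corner of the white lip that closes the pocket's far side, at the pocket's mouth. The lip is 8 mm high above the plate's top; its inner face is at x = -6 mm from y = +110 to +145 mm (plate frame), so the pocket is 49 mm wide; from y = +110 back to about +90 mm it flares away from the robot as a lead-in.
- pocket_seat (a point): Centre of the corner pocket's floor, on the plate's top (8 mm above the worktop), marked by a black round window: where the centre of the tile's underside lies when fully home, x = -33 mm, y = +120 mm in the plate frame. The trailing (-y) end of a tile at home stands 15 mm out of the pocket.
- tile_blue: The tile to move: loose blue block, 44 mm (its x) by 50 mm (its y) by 16 mm high, round dark blue glass on top, about 0.1 kg, lying on the plate up to 0.25 rad askew. Origin: centre of its underside. Flush against the rail its centre is at x = -33 mm (plate frame). It starts near x = +30 mm and y = +20 or -100 mm; the orange tile has the other place.
- tile_orange: A like tile in orange with brown glass, 44 x 50 x 16 mm, also lying loose on the plate; must stay where it is. Origin: centre of its underside.
- cup_red: Specimen cup with red cap, 52 mm across, 64 mm high, standing right of the plate. Origin: centre of its underside. Leave alone.
- cup_white: Specimen cup with white cap, 52 mm across, 64 mm high, standing right of the plate. Origin: centre of its underside. Leave alone.
- stain_bottle: Amber bottle with black cap, 45 mm across, 90 mm high, standing right of the plate, by the steel box. Origin: centre of its underside. Leave alone.
- forceps: Steel forceps lying flat behind the plate, to the right, 122 x 14 x 6 mm. Origin: centre of the underside. Leave alone.
- slide_box: Blue slide box, 92 x 170 x 39 mm, at the right front of the worktop. Origin: centre of its underside. Leave alone.
Mind the look-alikes: they are no part of the job. Several things have the shape of the tile_blue; the one meant has the colours described above.

How it is judged:
By the outcome, as a careful person would: the job done as asked, in the order asked, and still so for the second after the job is handed in, with the robot touching nothing.
It also fails if it takes over 48 s, if anything falls off the work surface, if the arm or the gripper's body presses on something with over 40 N, if the wrist force passes 120 N, or if a joint passes its speed limit or range.

ROBOT

A 6-joint arm with a two-finger parallel gripper is mounted at the origin on a cart in front of the work surface, level with it; the furniture and walls round the work are solid. World frame = base frame: x ahead of the robot, y to its left, z up, the work surface at z = 0. Lengths are in m, angles in rad, forces in N, time in s.
With the tool pointing down it reaches from about 0.425 to 0.95 m from the base axis. Payload 14.7 kg.
Tool frame: the origin (TCP) lies midway between the tips of the shut fingers; the grasp point (between the pads) lies 19 mm behind it; x points along the fingers, y is the direction in which the jaws open and shut, and the axes are right-handed (so a half turn about x gives the same grasp; the last joint's range is limited). The gripper opens to 85 mm and grips with 20 to 120 N. Pads are 22 mm wide; open, the fingers measure 114 mm over their backs; the gripper's body (76 mm by 85 mm) begins 54 mm behind the grasp point. The pads swing forward as they close: fully open they stand 13 mm farther back than shut.
Start: joints at [1.072, 0.48, 1.596, -0, 1.065, -0.047], TCP at [0.284, 0.585, 0.231] pointing down, gripper open.
Joint ranges: [-2.75, 2.75], [-0.82, 2.05], [0.23, 2.67], [-1.56, 4.7], [0.09, 2.69], [-2.92, 2.92]. Speed limits (rad/s): [1.89, 1.89, 2.39, 3.01, 3.01, 3.01].

INTERFACE

Orientations are given as a unit quaternion [w, x, y, z].
In Python, from rig import bot gives the robot as it stands. The module is installed in compiled form; this text tells all that it offers.
- The arm moves only by the tool carry_out, never from a script. Its argument "targets" is a list of rows, each a list of 3 entries, a list of its own where there are three numbers: the shift along the tool's x, y, z in mm, then the turn about the tool's x in degrees, then the closure, from -1 (fully open) to 1 (shut). In form: [[[tx, ty, tz], spin, claw], ...]. A call has 1 to 20 rows; each row is the pose to reach, as a shift and turn from the pose commanded when the call began, along the tool's axes at that moment; what a row does not reach only later rows make up. A row lasts 1/12 s, in which the tool goes at most 41.7 mm and 7.16 degrees, less where a joint would pass 70% of its speed; a pose out of reach is approached as far as the arm can. A call with a gripper value outside its range is refused whole. The fingers move at their own pace and stop on an object; the grip force is fixed at half the most. Time passes only in rows, so rows that repeat a pose let the fingers close. It gives the time, the measured TCP pose, the force and the opening at its end, in the units of the state.
- bot.get_obs(): the state, without advancing time (a new reading comes with each control period).
- bot.capture(name): name is "scene" or "top" or "wrist"; returns a dict with "pixels" (480x640x3 uint8, red, green, blue), "fovy" (degrees; the focal length in pixels is half the picture's height over the tangent of half this angle, whatever the lens; pixels are square), "cx", "cy" (the principal point, pixels), "cam_to_world" (4x4, takes a point from camera to world coordinates). Camera axes: x right, y down, z forward; pixel columns grow to the right and rows downward; lengths in m; the calibration is good to about 2 mm. A picture is of the moment at which its call begins. There is no depth.
- bot.finish_job(): hands the job in, once; it reports no verdict.
The state is a dict: "t": time; "joints": joint angles; "qd": joint speeds; "tau": joint torques, N m; "position": TCP position; "tool_rot": TCP orientation; "contact_force": force on the tool from outside, world axes, zero at the start; "wrist_torque": the same for the moment, N m; "opening": finger opening in m.
Only numpy, scipy, OpenCV 4.12 (cv2) and the standard library are available. Lean on these libraries where they do the work, as an engineer would, in place of code of your own. Each camera call takes 0.05 s, during which the arm holds its last target.

## Working session

There is one attempt and no reset: what is moved stays moved. The work goes in short steps, Python scripts to look and compute and a tool call to move; the robot and the scene stay as the last step left them, time stands still between calls to the robot, and variables do not carry over. Pictures are saved under pics/ and viewed, and the job is handed in when it is done.

Besides the shell and the picture viewer there is one more tool, called after "Call:" as a command line: name --argument value ..., lists and objects as JSON in quotes. carry_out: Moves the arm, as the interface text tells. Its arguments: {"type":"object","properties":{"targets":{"type":"array"}},"required":["targets"]}

```bash
mkdir -p pics; python3 - <<'E'
from rig import bot
import cv2,json,numpy as np
o=bot.get_obs(); print({k:np.round(v,4).tolist() for k,v in o.items()})
for n in("scene","top"):
    c=bot.capture(n); cv2.imwrite(f"pics/{n}0.png",c["pixels"][:,:,::-1]); print(n,c["fovy"],c["cx"],c["cy"],np.round(c["cam_to_world"],4).tolist())
E
```

```text
{'t': 0.0, 'joints': [1.0724, 0.4808, 1.5968, 0.0, 1.0651, -0.0466], 'qd': [0.0004, -0.0015, -0.0022, -0.0012, 0.0009, 0.0012], 'tau': [0.0019, -95.0661, -43.0193, 0.0005, 0.0127, 0.0001], 'position': [0.2836, 0.5845, 0.2307], 'tool_rot': [0.689, 0.158, 0.6893, -0.1588], 'contact_force': [-0.0599, 0.3412, 1.2403], 'wrist_torque': [-0.0008, -0.0196, -0.024], 'opening': 0.0851}
scene 50.76049872062444 323.71329541243404 239.80001269150588 [[0.6743, -0.3406, 0.6552, -0.0376], [-0.7384, -0.3216, 0.5927, -0.673], [0.0089, -0.8835, -0.4684, 0.496], [0.0, 0.0, 0.0, 1.0]]
top 49.165698145774265 317.1506849098348 238.9340994849586 [[-0.0062, -0.9895, 0.1444, 0.3732], [-1.0, 0.0062, -0.0002, -0.1163], [-0.0007, -0.1444, -0.9895, 1.2422], [0.0, 0.0, 0.0, 1.0]]
```

View pics/scene0.png

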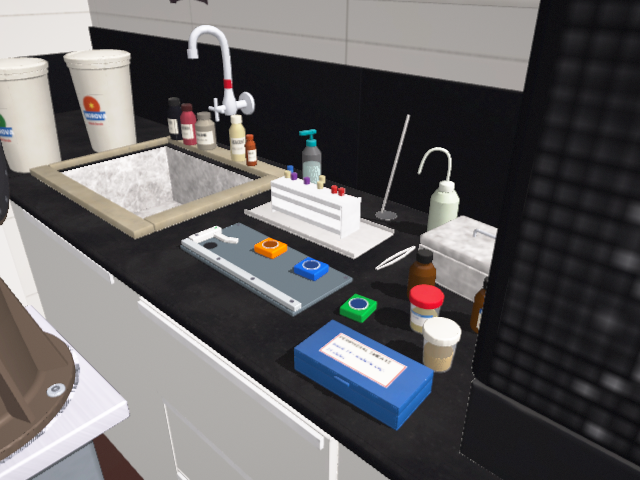

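View pics/top0.png

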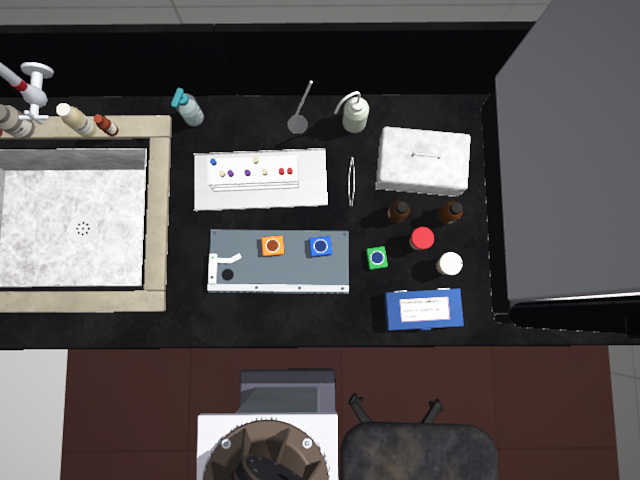

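The blue tile is at about (320,246) in the top view, so it is at the y = -100 place. Orange is at (272,246), and the green tile off the plate is a look-alike. The rail runs from (212,288) to (348,288), and the pocket is at the left by the black window at (228,274). Next I'll get finer pixel positions.

```bash
cat > h.py <<'E'
import numpy as np, cv2
from rig import bot
from scipy.spatial.transform import Rotation as R
def rot(o): q=o["tool_rot"]; return R.from_quat([q[1],q[2],q[3],q[0]]).as_matrix()
def K(c): 
    f=240/np.tan(np.radians(c["fovy"])/2); return np.array([[f,0,c["cx"]],[0,f,c["cy"]],[0,0,1]])
def px2w(c,uv,z):
    M=np.array(c["cam_to_world"]); d=M[:3,:3]@np.linalg.inv(K(c))@np.array([uv[0],uv[1],1.]); return M[:3,3]+d*(z-M[2,3])/d[2]
def w2px(c,p):
    M=np.array(c["cam_to_world"]); q=K(c)@(M[:3,:3].T@(np.array(p)-M[:3,3])); return q[:2]/q[2]
def save(c,n,crop=None,s=1):
    im=c["pixels"][:,:,::-1]
    if crop: x0,y0,x1,y1=crop; im=im[y0:y1,x0:x1]
    cv2.imwrite("pics/"+n,cv2.resize(im,None,fx=s,fy=s,interpolation=cv2.INTER_CUBIC))
E
python3 - <<'E'
from h import *
c=bot.capture("top"); save(c,"top1.png",(195,220,395,305),4)
for n,uv,z in [("farL",(210,231),.008),("farR",(348,233),.008),("railL",(212,285),.018),("railR",(348,287),.018),("blue",(320,246),.024),("or",(272,246),.024),("win",(228,274.5),.008)]: print(n,px2w(c,uv,z).round(4))
print(rot(bot.get_obs()).round(3))
c=bot.capture("wrist");save(c,"w0.png");print(np.round(c["cam_to_world"],3).tolist(),c["fovy"])
E
```

```text
farL [0.574  0.1387 0.008 ]
farR [ 0.5671 -0.1901  0.008 ]
railL [0.445 0.129 0.018]
railR [ 0.4384 -0.1876  0.018 ]
blue [ 0.5342 -0.1231  0.024 ]
or [ 0.5349 -0.0107  0.024 ]
win [0.47   0.0939 0.008 ]
[[-0.     0.437  0.9  ]
 [-0.001  0.9   -0.437]
 [-1.    -0.001 -0.   ]]
[[0.436, 0.87, 0.231, 0.224], [0.9, -0.421, -0.113, 0.614], [-0.0, 0.257, -0.966, 0.374], [0.0, 0.0, 0.0, 1.0]] 66.29123763226335
```

View pics/top1.png

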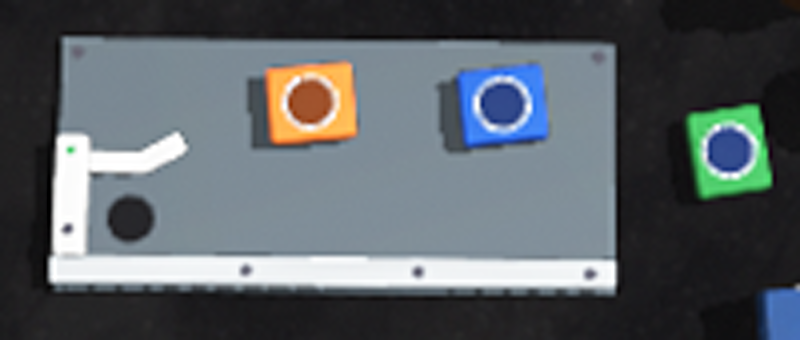

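View pics/w0.png

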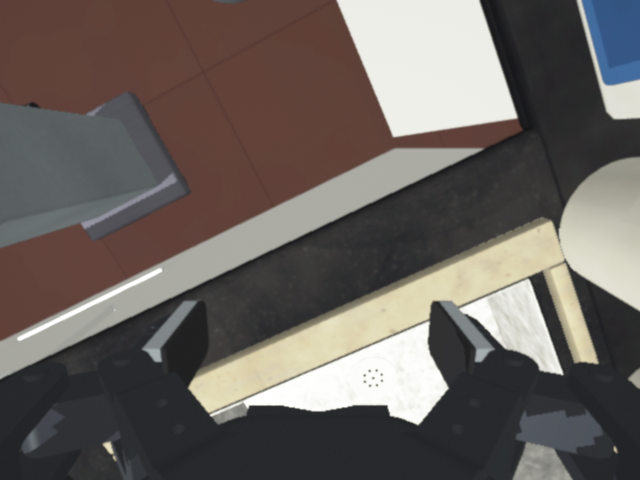

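Call:
carry_out --targets '[[[0,-467,450],-24.7,1],[[0,-467,450],-24.7,1],[[0,-467,450],-24.7,1],[[0,-467,450],-24.7,1],[[0,-467,450],-24.7,1],[[0,-467,450],-24.7,1],[[0,-467,450],-24.7,1],[[0,-467,450],-24.7,1],[[0,-467,450],-24.7,1],[[0,-467,450],-24.7,1],[[0,-467,450],-24.7,1],[[0,-467,450],-24.7,1],[[0,-467,450],-24.7,1],[[0,-467,450],-24.7,1],[[0,-467,450],-24.7,1],[[0,-467,450],-24.7,1],[[0,-467,450],-24.7,1],[[0,-467,450],-24.7,1],[[0,-467,450],-24.7,1],[[0,-467,450],-24.7,1]]'

```text
t: 1.87
position: [0.4843, -0.0309, 0.2312]
tool_rot: [0.707, 0.007, 0.707, -0.007]
contact_force: [0.1, -0.2, -0.5]
opening: 0.0
```

```bash
python3 - <<'E'
from h import *
o=bot.get_obs();print(o["t"],o["position"],rot(o).round(3).tolist(),o["contact_force"],o["opening"])
c=bot.capture("wrist");save(c,"w1.png")
E
```

```text
1.8667 [ 0.48426974 -0.03089031  0.23121477] [[-0.0, 0.02, 1.0], [0.0, 1.0, -0.02], [-1.0, 0.0, -0.0]] [ 0.10496546 -0.23285377 -0.49644269] 3.14853722060708e-05
```

View pics/w1.png

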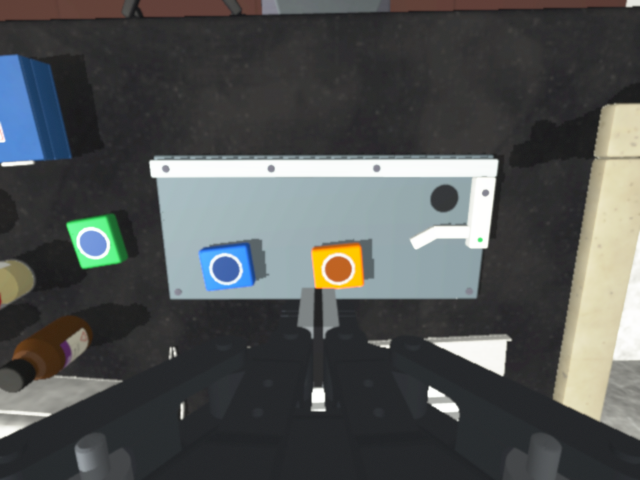

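```bash
python3 - <<'E'
from h import *
c=bot.capture("wrist");save(c,"w1z.png",(145,145,345,305),4)
im=c["pixels"]; g=im.astype(int)
# rail face edge: scan columns
P=[]
for u in range(180,465,15):
    col=g[160:190,u].sum(1); d=np.diff(col); k=5+np.argmin(d[5:]); 
    P.append(px2w(c,(u,160+k+.5),.018))
P=np.array(P); a=np.polyfit(P[:,1],P[:,0],1); r=P[:,0]-np.polyval(a,P[:,1]); print("rail",a,np.abs(r).max())
Q=[]
for u in list(range(180,290,10))+list(range(380,460,10)):
    col=g[285:310,u].sum(1); k=np.argmin(np.diff(col)); Q.append(px2w(c,(u,285+k+.5),.008))
Q=np.array(Q); b=np.polyfit(Q[:,1],Q[:,0],1); print("far",b,np.abs(Q[:,0]-np.polyval(b,Q[:,1])).max())
hsv=cv2.cvtColor(im,cv2.COLOR_RGB2HSV)
for cam in("wrist","top"):
    if cam=="top": c=bot.capture("top"); im=c["pixels"]; hsv=cv2.cvtColor(im,cv2.COLOR_RGB2HSV)
    for n,lo,hi in(("blue",100,125),("orange",8,25)):
        m=cv2.inRange(hsv,(lo,150,100),(hi,255,255))
        for ct in cv2.findContours(m,cv2.RETR_EXTERNAL,cv2.CHAIN_APPROX_NONE)[0]:
            if 300<cv2.contourArea(ct)<5000 :
                W=np.array([px2w(c,p[0],.024)[:2] for p in ct])*1000
                print(cam,n,cv2.minAreaRect(ct)[0],cv2.minAreaRect(W.astype(np.float32)))
    m=(im.max(2)<60).astype(np.uint8)
    for ct in cv2.findContours(m,cv2.RETR_EXTERNAL,cv2.CHAIN_APPROX_NONE)[0]:
        if 80<cv2.contourArea(ct)<1200:
            (x,y),s,_=cv2.minAreaRect(ct); print(cam,"dark",(round(x,1),round(y,1)),s,px2w(c,(x,y),.008).round(4))
E
```

```text
rail [0.01868988 0.44512481] 1.1102230246251565e-16
far [0.01901758 0.5746944 ] 3.3306690738754696e-16
wrist blue (226.70001220703125, 266.10003662109375) ((531.0360107421875, -121.684326171875), (44.97071075439453, 50.76966094970703), 5.715902328491211)
wrist blue (44.42544174194336, 108.03646850585938) ((380.8099365234375, -272.8905029296875), (83.7794189453125, 6.4023284912109375), 2.473022937774658)
wrist blue (22.68408203125, 107.3918228149414) ((380.00140380859375, -301.4570007324219), (87.806396484375, 46.94601821899414), 1.3902136087417603)
wrist orange (337.6639404296875, 265.8033142089844) ((532.8626708984375, -11.057003021240234), (45.570919036865234, 49.43655776977539), 4.362229824066162)
top blue (424.317138671875, 309.5739440917969) ((385.3811950683594, -361.81890869140625), (89.85602569580078, 172.7890625), 2.993910312652588)
top blue (320.1158447265625, 246.04269409179688) ((534.156494140625, -123.40888977050781), (44.08076858520508, 49.74809646606445), 6.050836563110352)
top dark (308.8, 468.9) (8.494474411010742, 24.3475341796875) [ 0.0341 -0.0947  0.008 ]
top dark (266.4, 458.3) (19.922346115112305, 47.11793518066406) [0.0572 0.0003 0.008 ]
top dark (309.5, 369.5) (49.05101013183594, 3.9583590030670166) [ 0.2507 -0.0972  0.008 ]
top dark (215.2, 364.3) (40.75971603393555, 5.1745195388793945) [0.2638 0.1196 0.008 ]
top dark (9.9, 97.4) (42.63628387451172, 21.382160186767578) [0.9123 0.6419 0.008 ]
```

View pics/w1z.png

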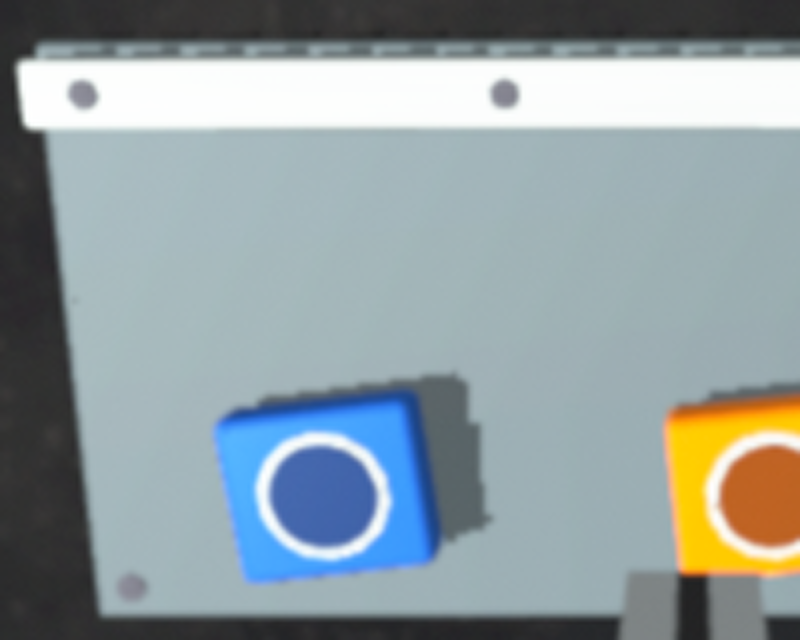

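Plate yaw is about -0.02, which the tool already matches. The rail face is at x ≈ 0.445 at y = 0. The blue tile is at (0.5325, -0.1225), yaw about +0.1. I'll go behind it (far side).

Call:
carry_out --targets '[[[0,-93,98],0,0.6],[[0,-93,98],0,0.6],[[0,-93,98],0,0.6],[[0,-93,98],0,0.6],[[100,-93,98],0,0.6],[[100,-93,98],0,0.6],[[140,-93,98],0,0.6],[[160,-93,98],0,0.6],[[180,-93,98],0,0.6],[[180,-93,98],0,0.6],[[180,-93,98],0,0.6],[[180,-93,98],0,0.6]]'

```text
t: 3.02
position: [0.5818, -0.1267, 0.0527]
tool_rot: [0.708, 0.007, 0.707, -0.007]
contact_force: [0.1, -0.6, 0.5]
opening: 0.0172
```

```bash
python3 - <<'E'
from h import *
o=bot.get_obs();print(o["t"],o["position"],o["contact_force"],o["opening"])
c=bot.capture("wrist");save(c,"w2.png")
c=bot.capture("scene");save(c,"s2.png",(200,210,400,330),4)
E
```

```text
3.0167 [ 0.58177074 -0.12665592  0.05270838] [ 0.14517045 -0.62789974  0.45432443] 0.017241015216817476
```

View pics/w2.png

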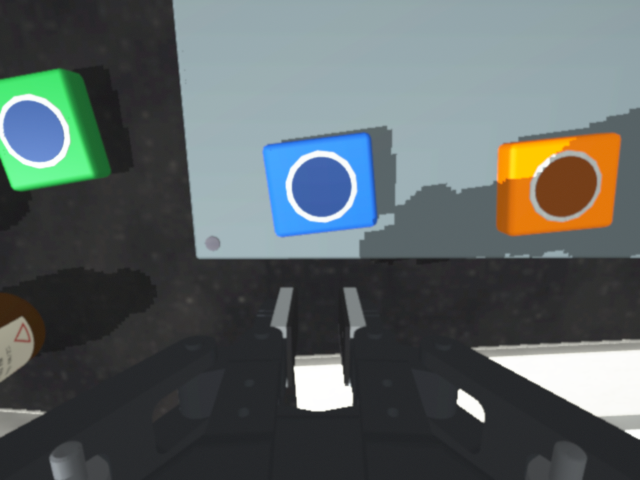

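View pics/s2.png

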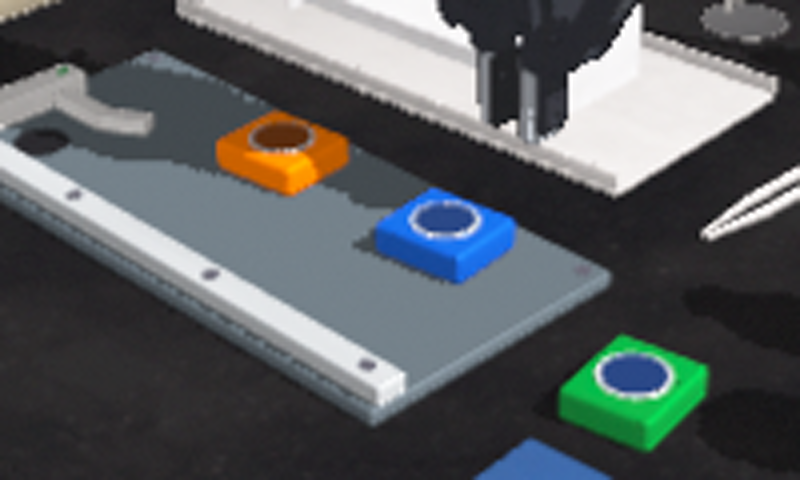

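```bash
python3 - <<'E'
from h import *
c=bot.capture("wrist")
for z in(0,.008,.015): print(z,px2w(c,(300,355),z).round(4),px2w(c,(450,347),z).round(4))
for z in (.05,.053,.056): print("tipfront",px2w(c,(283,288),z).round(4),px2w(c,(352,288),z).round(4), "outer",px2w(c,(364,327),z).round(4))
hsv=cv2.cvtColor(c["pixels"],cv2.COLOR_RGB2HSV);m=cv2.inRange(hsv,(100,150,100),(125,255,255)); 
for ct in cv2.findContours(m,cv2.RETR_EXTERNAL,cv2.CHAIN_APPROX_NONE)[0]:
    if 2000<cv2.contourArea(ct):
        W=np.array([px2w(c,p[0],.024)[:2] for p in ct])*1000;print(cv2.minAreaRect(W.astype(np.float32)))
E
```

```text
0 [ 0.6361 -0.1381  0.    ] [ 0.6325 -0.0485  0.    ]
0.008 [ 0.6312 -0.1376  0.008 ] [ 0.6277 -0.0516  0.008 ]
0.015 [ 0.6269 -0.1371  0.015 ] [ 0.6236 -0.0544  0.015 ]
tipfront [ 0.5733 -0.141   0.05  ] [ 0.5739 -0.1117  0.05  ] outer [ 0.5922 -0.1064  0.05  ]
tipfront [ 0.5721 -0.1407  0.053 ] [ 0.5727 -0.112   0.053 ] outer [ 0.5906 -0.1068  0.053 ]
tipfront [ 0.5709 -0.1403  0.056 ] [ 0.5715 -0.1123  0.056 ] outer [ 0.589  -0.1072  0.056 ]
((532.8823852539062, -123.62185668945312), (43.035404205322266, 48.93760681152344), 5.710463047027588)
```

Call:
carry_out --targets '[[[20,2,0],0,0.6],[[39,2,0],0,0.6],[[39,2,0],0,0.6],[[39,2,0],0,0.6],[[39,2,-6],0,0.6],[[39,2,-12],0,0.6],[[39,2,-16],0,0.6],[[39,2,-20],0,0.6],[[39,2,-24],0,0.6],[[39,2,-28],0,0.6],[[39,2,-32],0,0.6],[[39,2,-36],0,0.6],[[39,2,-40],0,0.6],[[39,2,-44],0,0.6],[[39,2,-48],0,0.6],[[39,2,-52],0,0.6],[[39,2,-56],0,0.6],[[39,2,-60],0,0.6],[[39,2,-64],0,0.6],[[39,2,-64],0,0.6]]'

```text
t: 4.83
position: [0.5157, -0.1234, 0.0122]
tool_rot: [0.707, 0.007, 0.707, -0.007]
contact_force: [-0.1, 0.5, -0.6]
opening: 0.0169
```

```bash
python3 - <<'E'
from h import *
o=bot.get_obs();print(o["t"],o["position"],o["contact_force"],o["opening"])
c=bot.capture("wrist");save(c,"w3.png")
c=bot.capture("scene");save(c,"s3.png",(200,210,400,330),4)
E
```

```text
4.8333 [ 0.51570191 -0.12335181  0.01219638] [-0.11204157  0.50517161 -0.63709392] 0.016935224090463503
```

View pics/w3.png

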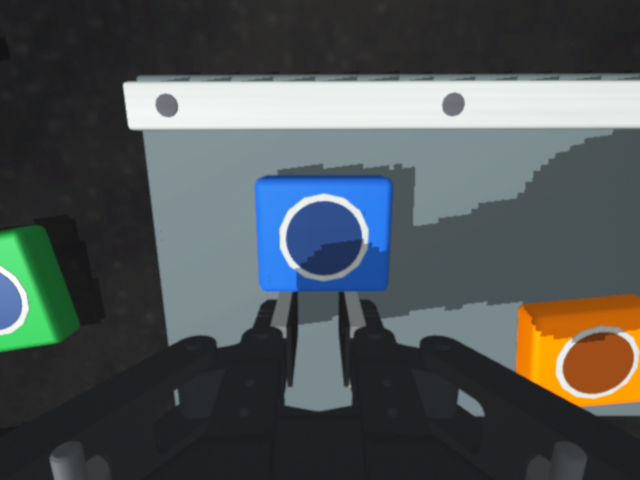

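View pics/s3.png

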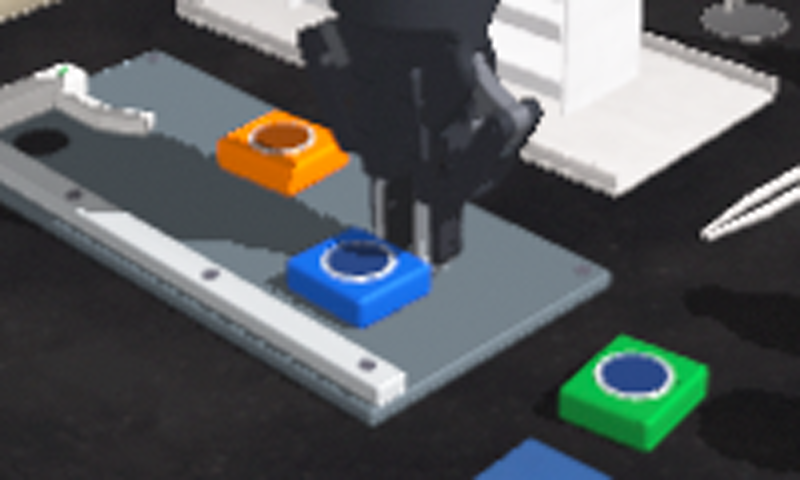

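The tile is squared against both fingers, with its front edge at row 177 and the rail face at row 129. Now I'll measure the remaining gap.

```bash
python3 - <<'E'
from h import *
c=bot.capture("wrist")
print(px2w(c,(324,176.5),.024),px2w(c,(324,291),.024),px2w(c,(324,129),.018))
E
```

```text
[ 0.46039742 -0.11963926  0.024     ] [ 0.50344608 -0.12031591  0.024     ] [ 0.444184   -0.11928136  0.018     ]
```

Call:
carry_out --targets '[[[0,0,-4],0,0.6],[[0,0,-8],0,0.6],[[0,0,-11],0,0.6],[[0,0,-13],0,0.6],[[0,0,-14],0,0.6],[[0,0,-15],0,0.6],[[0,0,-16],0,0.6],[[0,0,-17],0,0.6],[[0,0,-17],0,0.6]]'

```text
t: 5.73
position: [0.4996, -0.1231, 0.0123]
tool_rot: [0.707, 0.007, 0.707, -0.007]
contact_force: [0.1, -0.7, 0.0]
opening: 0.0171
```

Call:
carry_out --targets '[[[0,0,-1],0,0.6],[[0,0,-1.5],0,0.6],[[0,0,-2],0,0.6],[[0,0,-2],0,0.6]]'

```text
t: 6.07
position: [0.4988, -0.1232, 0.0125]
tool_rot: [0.708, 0.007, 0.706, -0.007]
contact_force: [5.5, 3.1, -0.1]
opening: 0.0171
```

```bash
python3 - <<'E'
from h import *
c=bot.capture("wrist");save(c,"w4.png")
E
```

```text
(no output)
```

View pics/w4.png

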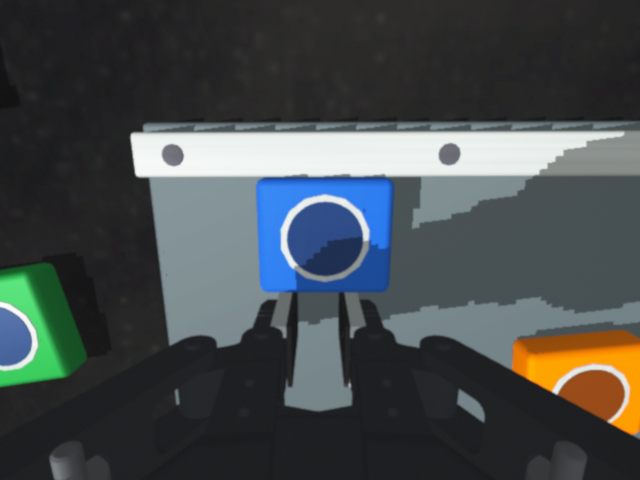

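Call:
carry_out --targets '[[[0,0,-1],0,0.6],[[0,0,-2],0,0.6],[[0,0,-2],0,0.6]]'

```text
t: 6.37
position: [0.4987, -0.1235, 0.013]
tool_rot: [0.709, 0.007, 0.705, -0.008]
contact_force: [12.2, 6.5, 0.9]
opening: 0.0172
```

The tile is flush on the rail: the TCP stopped and the force rose to 12 N. Now I'll back off, lift clear and go round to the tile's right end.

Call:
carry_out --targets '[[[0,0,8],0,0.6],[[0,0,16],0,0.6],[[-30,0,16],0,0.6],[[-70,0,16],0,0.8],[[-70,0,16],0,1],[[-70,-20,0],0,1],[[-70,-50,-20],0,1],[[-70,-50,-30],0,1],[[-70,-50,-30],0,1],[[-70,-50,-30],0,1],[[-50,-50,-30],0,1],[[-30,-50,-30],0,1],[[-30,-50,-30],0,1],[[-30,-50,-30],0,1]]'

```text
t: 7.53
position: [0.4649, -0.1717, 0.0418]
tool_rot: [0.706, 0.007, 0.708, -0.007]
contact_force: [-0.1, 0.2, 1.8]
opening: 0.0003
```

```bash
python3 - <<'E'
from h import *
o=bot.get_obs();print(o["t"],o["position"],o["contact_force"],o["opening"])
c=bot.capture("wrist");save(c,"w5.png")
c=bot.capture("scene");save(c,"s5.png",(200,210,400,330),4)
E
```

```text
7.5333 [ 0.46487687 -0.17165071  0.04175705] [-0.0637301   0.21752233  1.84222228] 0.00025817049853626485
```

View pics/w5.png

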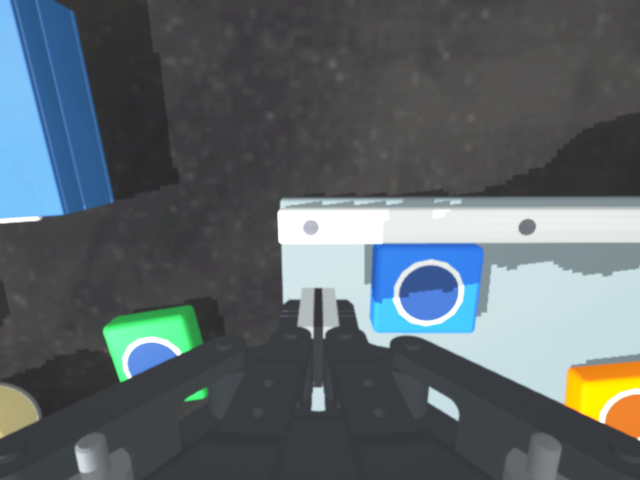

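View pics/s5.png

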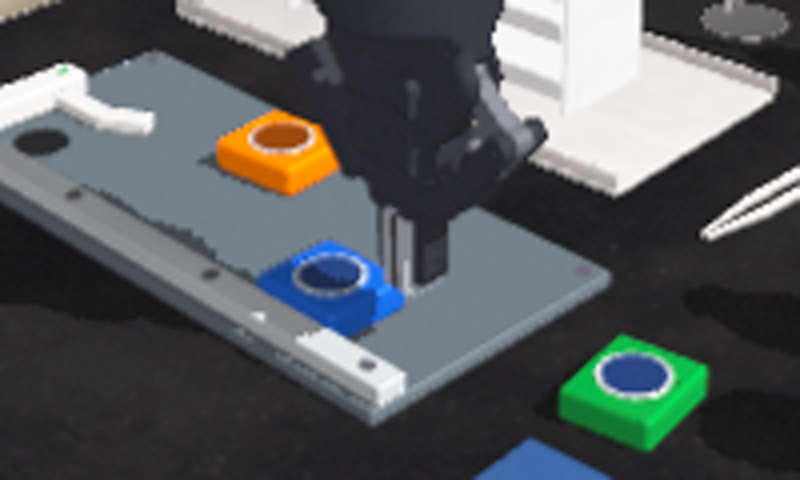

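Call:
carry_out --targets '[[[15,0,1],0,1],[[29,0,1],0,1],[[29,0,1],0,1],[[29,0,1],0,1],[[29,4,1],0,1],[[29,8,1],0,1],[[29,11,1],0,1],[[29,14,1],0,1],[[29,17,1],0,1],[[29,20,1],0,1],[[29,24,1],0,1],[[29,28,1],0,1],[[29,32,0.5],0,1],[[29,36,0.5],0,1],[[29,40,0.5],0,1],[[29,44,0],0,1],[[29,48,0],0,1],[[29,52,0],0,1],[[29,56,0],0,1],[[29,60,0],0,1]]'

```text
t: 9.3
position: [0.4671, -0.1125, 0.0136]
tool_rot: [0.708, 0.007, 0.706, -0.008]
contact_force: [2.6, -5.3, 5.2]
opening: 0.0
```

```bash
python3 - <<'E'
from h import *
o=bot.get_obs();print(o["t"],o["position"],o["contact_force"],o["opening"])
c=bot.capture("wrist");save(c,"w6.png")
E
```

```text
9.3 [ 0.46706175 -0.11246506  0.0135929 ] [ 2.63443351 -5.27096032  5.21785918] 4.0405959010643254e-05
```

View pics/w6.png

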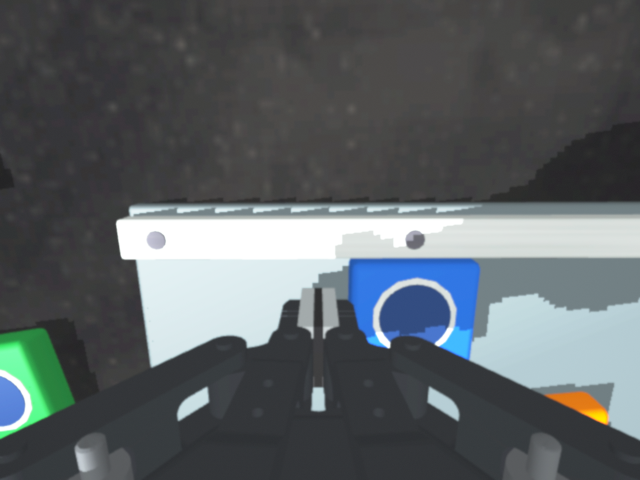

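Call:
carry_out --targets '[[[0,4,0],0,1],[[0,9,0],0,1],[[0,14,0],0,1],[[0,19,-0.5],0,1],[[0,24,-0.5],0,1],[[0,29,-0.5],0,1],[[0,34,-0.5],0,1],[[0,39,-1],0,1],[[0,44,-1],0,1],[[0,49,-1],0,1],[[0,54,-1],0,1],[[0,59,-1],0,1],[[0,64,-1],0,1],[[0,69,-1],0,1],[[0,74,-1],0,1],[[0,79,-1],0,1],[[0,84,-1],0,1],[[0,89,-1],0,1],[[0,94,-1],0,1],[[0,98,-1],0,1]]'

```text
t: 11.02
position: [0.4671, -0.0139, 0.0133]
tool_rot: [0.707, 0.007, 0.707, -0.007]
contact_force: [3.1, -3.1, 2.5]
opening: -0.0001
```

```bash
python3 - <<'E'
from h import *
o=bot.get_obs();print(o["t"],o["position"],o["contact_force"],o["opening"])
c=bot.capture("wrist");save(c,"w7.png")
c=bot.capture("scene");save(c,"s7.png",(180,200,380,320),4)
E
```

```text
11.0167 [ 0.46707882 -0.01390591  0.01331412] [ 3.11434846 -3.051152    2.4874435 ] -7.478256408062909e-05
```

View pics/w7.png

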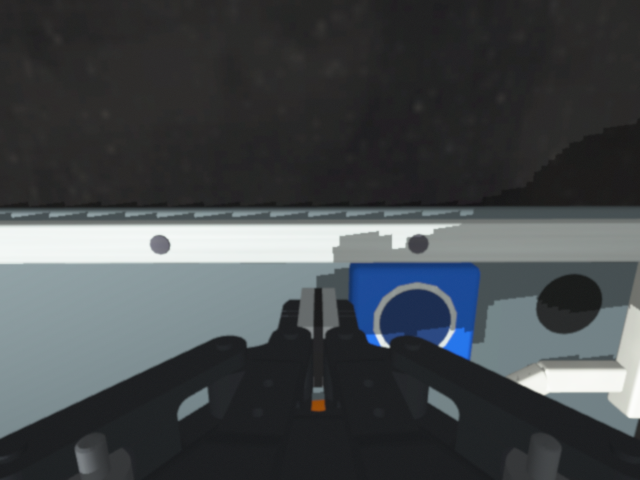

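View pics/s7.png

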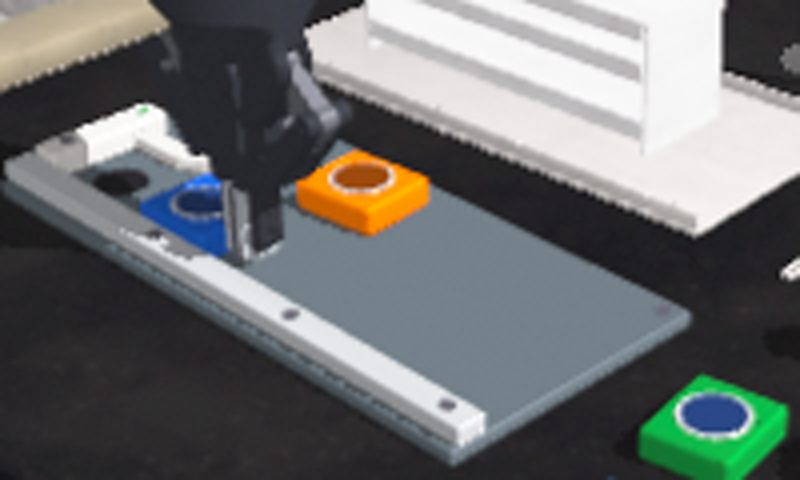

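The tile is still flush on the rail (rows 263/264), the pocket is ahead and orange is untouched. I'll carry on to just short of the stop.

Call:
carry_out --targets '[[[0,4,0],0,1],[[0,8,0],0,1],[[0,12,0],0,1],[[0,16,0],0,1],[[0,20,-0.5],0,1],[[0,24,-0.5],0,1],[[0,28,-0.5],0,1],[[0,32,-0.5],0,1],[[0,36,-0.5],0,1],[[0,40,-0.5],0,1],[[0,44,-0.5],0,1],[[0,48,-0.5],0,1],[[0,52,-0.5],0,1],[[0,56,-0.5],0,1],[[0,59,-0.5],0,1],[[0,62,-0.5],0,1],[[0,64,-0.5],0,1],[[0,64,-0.5],0,1]]'

```text
t: 12.62
position: [0.4679, 0.0499, 0.0133]
tool_rot: [0.707, 0.007, 0.707, -0.007]
contact_force: [-0.5, -0.3, -0.0]
opening: -0.0001
```

```bash
python3 - <<'E'
from h import *
c=bot.capture("wrist");save(c,"w8.png")
E
```

```text
(no output)
```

View pics/w8.png

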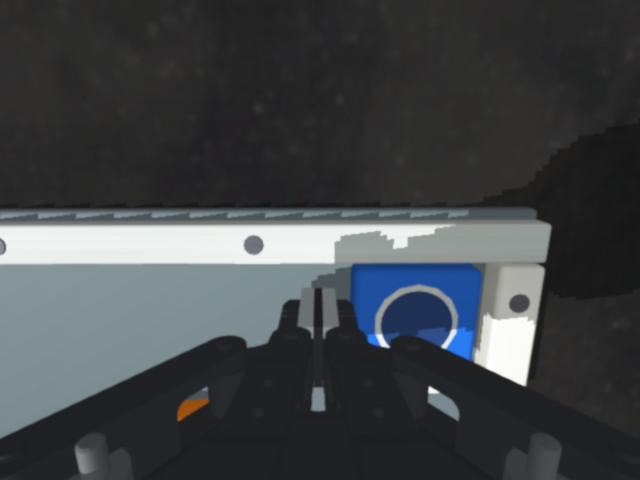

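Still a few mm of gap (tile edge at col 480, stop at col 486). I'll creep in and watch the force.

Call:
carry_out --targets '[[[0,1,0],0,1],[[0,2,0],0,1],[[0,3,0],0,1],[[0,4,0],0,1],[[0,4.5,0],0,1],[[0,5,0],0,1],[[0,5,0],0,1]]'

```text
t: 13.25
position: [0.468, 0.0546, 0.0133]
tool_rot: [0.707, 0.007, 0.707, -0.007]
contact_force: [0.2, -0.4, 0.3]
opening: -0.0001
```

Call:
carry_out --targets '[[[0,1,0],0,1],[[0,2,0],0,1],[[0,3,0],0,1],[[0,3,0],0,1]]'

```text
t: 13.58
position: [0.4684, 0.0574, 0.0134]
tool_rot: [0.707, 0.007, 0.707, -0.007]
contact_force: [1.1, -10.3, 0.2]
opening: 0.0
```

Call:
carry_out --targets '[[[0,1,0],0,1],[[0,2,0],0,1],[[0,2,0],0,1]]'

```text
t: 13.83
position: [0.4684, 0.0583, 0.0134]
tool_rot: [0.707, 0.007, 0.707, -0.007]
contact_force: [1.3, -33.8, 2.5]
opening: 0.0002
```

```bash
python3 - <<'E'
from h import *
c=bot.capture("wrist");save(c,"w9.png",(300,180,580,390),2.8)
E
```

```text
(no output)
```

View pics/w9.png

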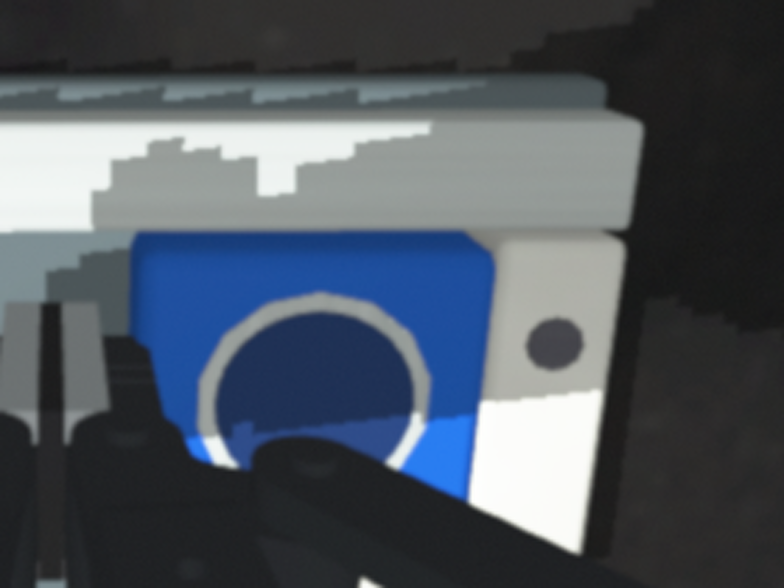

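It is firmly home. Next I'll back straight off along the rail, then lift and check.

Call:
carry_out --targets '[[[0,-3,0],0,1],[[0,-8,0],0,1],[[0,-15,0],0,1],[[0,-20,0],0,1],[[0,-20,0],0,1],[[-40,-20,0],0,1],[[-80,-20,0],0,1],[[-120,-20,0],0,1],[[-160,-20,0],0,1],[[-200,-20,0],0,1],[[-200,-20,0],0,1],[[-200,-20,0],0,1],[[-200,-20,0],0,1]]'

```text
t: 14.97
position: [0.4674, 0.0396, 0.2132]
tool_rot: [0.707, 0.007, 0.707, -0.007]
contact_force: [-0.3, -1.0, -1.0]
opening: 0.0002
```

```bash
python3 - <<'E'
from h import *
o=bot.get_obs();print(o["t"],o["position"],o["contact_force"])
c=bot.capture("wrist");save(c,"w10.png");save(c,"w10z.png",(280,130,480,280),4)
hsv=cv2.cvtColor(c["pixels"],cv2.COLOR_RGB2HSV)
for n,lo,hi in(("blue",100,125),("orange",8,25)):
    m=cv2.inRange(hsv,(lo,130,70),(hi,255,255))
    for ct in cv2.findContours(m,cv2.RETR_EXTERNAL,cv2.CHAIN_APPROX_NONE)[0]:
        if 800<cv2.contourArea(ct)<5000:
            W=np.array([px2w(c,p[0],.024)[:2] for p in ct])*1000;print(n,cv2.minAreaRect(W.astype(np.float32)))
# expected seat
y=-.02;O=np.array([.4997,-.0265]);r=np.array([[np.cos(y),-np.sin(y)],[np.sin(y),np.cos(y)]]);print("seat",O+r@[-.033,.120])
E
```

```text
14.9667 [0.4674412  0.0396014  0.21320343] [-0.29810895 -1.01134954 -0.99722295]
blue ((469.0732116699219, 94.27473449707031), (49.39842987060547, 44.01890182495117), 88.98410034179688)
orange ((532.6641845703125, -10.204757690429688), (46.8367805480957, 50.70989990234375), 4.656688690185547)
seat [0.46910644 0.09413596]
```

View pics/w10.png

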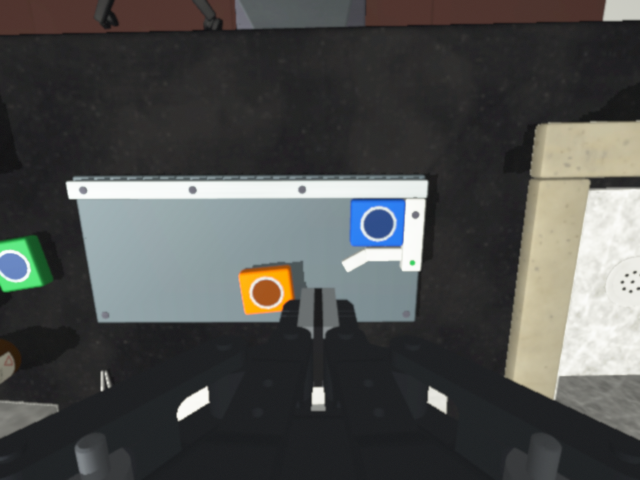

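View pics/w10z.png

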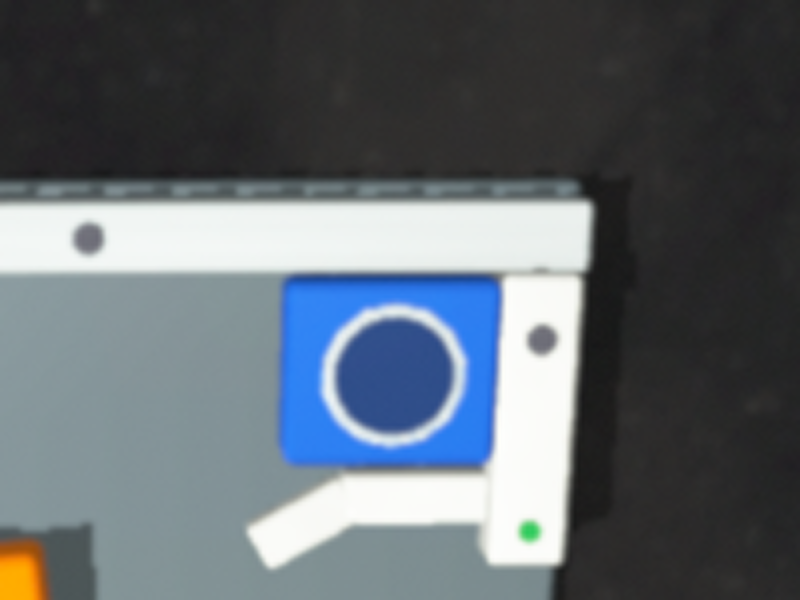

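```bash
python3 - <<'E'
from h import *
c=bot.capture("wrist"); g=c["pixels"].astype(int)
for u in(358,378,398): print(u,[(r,*g[r,u]) for r in range(195,203)],"|",[(r,*g[r,u]) for r in range(243,252)])
# predicted rows if flush
y=-.02;r=np.array([[np.cos(y),-np.sin(y)],[np.sin(y),np.cos(y)]]);O=np.array([.4997,-.0265])
f=lambda a,b,z:w2px(c,[*(O+r@[a,b]),z]).round(2)
for b in(.10,.12,.138): print("rail",f(-.055,b,.018),"tile near top",f(-.055,b,.024),"mid",f(-.055,b,.021),"tile far",f(-.011,b,.024),"lip top",f(-.006,b,.016))
c=bot.capture("scene");save(c,"s10.png",(180,200,300,290),6)
E
```

```text
358 [(195, np.int64(238), np.int64(243), np.int64(240)), (196, np.int64(237), np.int64(242), np.int64(240)), (197, np.int64(230), np.int64(235), np.int64(233)), (198, np.int64(188), np.int64(197), np.int64(199)), (199, np.int64(102), np.int64(116), np.int64(141)), (200, np.int64(37), np.int64(75), np.int64(142)), (201, np.int64(32), np.int64(88), np.int64(181)), (202, np.int64(38), np.int64(106), np.int64(218))] | [(243, np.int64(45), np.int64(127), np.int64(242)), (244, np.int64(43), np.int64(125), np.int64(241)), (245, np.int64(48), np.int64(123), np.int64(235)), (246, np.int64(67), np.int64(120), np.int64(215)), (247, np.int64(100), np.int64(129), np.int64(174)), (248, np.int64(122), np.int64(140), np.int64(152)), (249, np.int64(128), np.int64(144), np.int64(148)), (250, np.int64(128), np.int64(144), np.int64(147)), (251, np.int64(133), np.int64(146), np.int64(147))]
378 [(195, np.int64(236), np.int64(241), np.int64(238)), (196, np.int64(236), np.int64(241), np.int64(238)), (197, np.int64(229), np.int64(235), np.int64(233)), (198, np.int64(188), np.int64(197), np.int64(199)), (199
[... 1205 characters left out ...]
np.int64(116), np.int64(231)), (246, np.int64(53), np.int64(106), np.int64(202)), (247, np.int64(83), np.int64(104), np.int64(148)), (248, np.int64(126), np.int64(131), np.int64(133)), (249, np.int64(183), np.int64(185), np.int64(177)), (250, np.int64(232), np.int64(233), np.int64(227)), (251, np.int64(248), np.int64(248), np.int64(244))]
rail [354.7  199.04] tile near top [355.35 199.92] mid [355.02 199.48] tile far [354.11 246.99] lip top [353.17 249.88]
rail [376.46 199.04] tile near top [377.49 199.92] mid [376.97 199.48] tile far [375.53 246.99] lip top [374.05 249.87]
rail [396.05 199.04] tile near top [397.42 199.92] mid [396.73 199.47] tile far [394.8  246.99] lip top [392.83 249.87]
```

View pics/s10.png

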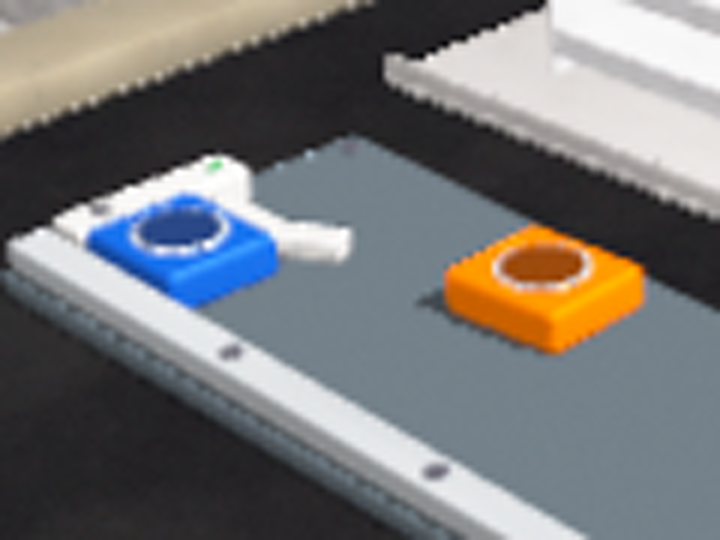

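The pixel edges match the fully home prediction to about 0.2 px (far edge at row 246.9 against 246.99). The hand is clear, so I'm handing in.

```bash
python3 - <<'E'
from h import *
print(bot.finish_job())
E
```

```text
the job is handed in; nothing more can be done
None
```

The blue tile sits fully home in the corner pocket, against both the rail and the end stop, and the job was handed in after about 15 s with no verdict reported.

- **To the rail:** I pushed the tile toward the robot with two slightly open fingers, which squared it up. It was flush at about y = -95 mm in the plate frame, well short of the pocket. The arm stopped there with about 12 N of push.
- **Into the pocket:** With the fingers shut, I slid the tile along the rail from its right end until it met the end stop. The force read about 34 N there. I then backed off and lifted the hand 200 mm.

**Last checks:**
- **Position:** the tile centre measured (0.4691, 0.0943) m against an expected (0.4691, 0.0941) m. It was turned -1.0° against -1.1° for the plate.
- **Fit:** the image edges match flush contact with the rail to about 0.2 px. No gap shows at the stop.
- **Orange tile:** it measured within about 1 mm of its first position, which is within measuring error.
- **Everything else:** the hand did not go near the other objects. I did not measure their positions afterwards.
- **Disagreement:** the wrist and top cameras differed by 2–3 mm on the tile's first position, so I used contact forces to confirm both seatings.

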